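Build up a stacking sample rack on the lab bench

ROBOT

A 7-joint arm with a two-finger parallel gripper is mounted at the origin on the work surface. World frame = base frame: x ahead of the robot, y to its left, z up, the work surface at z = 0. Lengths are in mm, angles in rad, forces in N, time in s.
With the tool pointing down it reaches from about 400 to 875 mm from the base axis. Payload 4.4 kg.
Tool frame: the origin (TCP) lies midway between the tips of the shut fingers; the grasp point (between the pads) lies grasp_offset behind it (grasp_offset is the distance from the TCP to the grasp point, in mm); z points along the fingers, y is the line along which they close (so a half turn about z gives the same grasp; the last joint's range is limited). The gripper opens to 85 mm and grips with 20 to 120 N. Pads are 22 mm wide; open, the fingers measure 114 mm over their backs; the gripper's body (76 mm by 85 mm) begins 54 mm behind the grasp point. The pads swing forward as they close: fully open they stand 13 mm farther back than shut.
Start: joints at [-1.208, 0.628, 0.038, 1.517, -0.027, 0.996, -0.02], TCP at [270.236, 591.177, 231.313] pointing down, gripper open.
Joint ranges: [-3.06, 3.06], [-0.37, 2.12], [-1.25, 1.32], [0.18, 2.47], [-1.1, 4.24], [0.23, 1.98], [-2.94, 2.94]. Speed limits (rad/s): [2.57, 2.57, 3.14, 3.14, 3.14, 3.14, 3.14].

INTERFACE

Orientations are given as [roll, pitch, yaw] about the fixed x, y, z axes, in that order (R = Rz(yaw) Ry(pitch) Rx(roll)).
In Python, from cell import * gives the robot as it stands. The module is installed in compiled form; this text tells all that it offers.
- The arm moves only by the shell command python3 -m jog 'ROWS'. ROWS is a JSON object of lists of equal length, an entry for each row: "angular": the turn, a rotation vector about the tool's x, y, z in degrees, a list of three; "travel": the shift along the tool's x, y, z in cm, a list of three; "fingers": the closure, from 0 (fully open) to 1 (shut). In form: {"angular": [[rx, ry, rz], ...], "travel": [[tx, ty, tz], ...], "fingers": [fingers, ...]}. A call has 1 to 5 rows; each row is the pose to reach, as a shift and turn from the pose commanded when the call began, along the tool's axes at that moment; what a row does not reach only later rows make up. A row lasts 1/8 s, in which the tool goes at most 62.5 mm and 10.7 degrees, less where a joint would pass 70% of its speed; a pose out of reach is approached as far as the arm can. A call with a gripper value outside its range is refused whole. The fingers move at their own pace and stop on an object; the grip force is fixed at half the most. Time passes only in rows, so rows that repeat a pose let the fingers close. It gives the time, the measured TCP pose, the force and the opening at its end, in the units of the state.
- read_state(): the state, without advancing time (a new reading comes with each control period).
- get_image(name): name is "scene" or "top"; returns the picture (420x560x3 uint8, red, green, blue); there is no depth.
- camera_model(name): a dict with "mtx" (3x3 intrinsics, pixels), "T" (4x4, takes a point from camera to world coordinates). Camera axes: x right, y down, z forward; pixel columns grow to the right and rows downward; lengths in mm; the calibration is good to about 2 mm. A picture is of the moment at which its call begins. camera_model takes no time and is no camera call.
- finish_job(): hands the job in, once; it reports no verdict.
The state is a dict: "clock": time; "qpos": joint angles; "qd": joint speeds; "tau": joint torques, N m; "eef_pos": TCP position; "tool_rot": TCP orientation; "force": force on the tool from outside, world axes, zero at the start; "torque": the same for the moment, N m; "width": finger opening in mm.
Only numpy, scipy, OpenCV 4.12 (cv2) and the standard library are available. Lean on these libraries where they do the work, as an engineer would, in place of code of your own. Each camera call takes 0.05 s, during which the arm holds its last target. There are 200 camera calls.

TASK

The two amber bottles in the bottom of the rack stand the wrong way round: swap them, so that the tall one stands upright on the back pad and the short one on the front pad, and do not knock either over. Then stack every loose frame on top, each with all four posts fully home in the sockets of the one below, and stand every clear jar from the mat upright on the deck of the topmost frame. Leave everything else on the bench where it is.

Things in the scene. Friction and masses are not known exactly. Their poses are not given: they have to be found in the camera images.
- base: bottom of the rack, screwed to the bench: aluminium plate 190 (x) x 140 (y) x 12 mm, on top four square sockets (17 mm inside, 14 deep) at x +-73, y +-48 mm and 8 mm lips between them. Origin: centre of its underside; x points to the back (away from the robot), z up; deck at 12 mm. The bar of a frame seated in it is 119 mm above the bench.
- front_pad (a point): centre of the round dark pad (50 mm across, flush) at the front of the base's deck, 42 mm from the base's centre towards the robot; height 12 mm
- rear_pad (a point): centre of the round dark pad (50 mm across, flush) at the back of the base's deck, 42 mm from the base's centre away from the robot; height 12 mm
- tall_mid (a point): tall slim amber bottle, white cap, 34 mm across up to 37 mm, then a neck; cap 18 mm; 60 mm high, 70 g; starts on the front pad. This point: its centre, 30 mm above its underside; z up. With a frame seated on the base the bottles are out of reach. The bench just before the base (y 0, 0.42 to 0.45 m from the robot's axis) is clear for parking a bottle.
- short_mid (a point): short wide amber jar with a white lid, 40 mm across at the foot, lid 37 mm across (its top 16 mm), 40 mm high, about 70 g; starts on the rear pad. This point: its centre, 20 mm above its underside; z up
- mat: grey plastic mat 150 (x) x 190 (y) x 3 mm fixed to the bench, on which the loose jars stand side by side along its y. Origin: centre of its underside
- frame1_grip (a point): loose stacking frame (2 or 3 of frame1-3 are present, all alike; absent: None). Aluminium deck 170 (x) x 120 (y) x 5 mm on four round steel posts 12 mm thick at x +-73, y +-48 mm, reaching 66 mm below the deck, feet tapered to 7 mm over 6 mm. Handle over the deck's middle: level bar along y, 12 mm thick (x), 14 mm high, uprights at y +-45 mm. This point: centre of the bar, 107 mm above the feet; z up.
- frame2_grip (a point): frame like frame1; this point: centre of its handle bar, 36 mm above the top of its deck. On the deck, right above each post, is an upright square socket, 17 mm inside, 22 outside, 14 deep, open at the top; the posts of the next frame go down into these till their feet stand on the deck, 2.5 mm play all round. Seated frames are 71 mm apart in height. A frame is the same turned half round.
- frame3_grip (a point): frame like frame1; this point: centre of its handle bar. Frames start standing on the bench on their feet; about 0.45 kg; they hang level when gripped at the middle of the bar. Lips 8 mm high run along the deck's edges.
- jar1_mid (a point): squat clear glass jar with black lid, 44 mm across at the foot, lid 40 mm across (its top 16 mm), 40 mm high, about 90 g; one or two of them (absent: None) stand on the mat. This point: its centre, half-way up; z up
- jar2_mid (a point): the other jar, like jar1 (absent: None); this point: its centre. A frame's deck has room for a jar either side of the handle, centred 42 mm from the bar (frame's x +-42, y 0); its centre is then 16 mm lower than the bar's centre
- beaker: small glass beaker, 48 mm across, 50 mm high, on the bench nearer the robot than the base; leave it. Origin: centre of its underside
- vialbox: white plastic vial box 70 x 50 x 28 mm on the bench nearer the robot than the base; leave it. Origin: centre of its underside
- spatula: thin steel lab spatula about 145 mm long lying flat on the bench just behind the base; leave it
- timer: grey lab timer 60 x 60 x 18 mm, on the bench behind the base; leave it. Origin: centre of its underside
- solvent1: clear solvent bottle 56 mm across, 105 mm high, orange cap, on the bench behind the base; leave it. Origin: centre of its underside
- solvent2: amber solvent bottle 56 mm across, 105 mm high, orange cap, on the bench behind the base; leave it. Origin: centre of its underside
Mind the look-alikes: they are no part of the job. What is shaped like the part that bears frame2_grip but red is not meant.

How it is judged:
By the outcome, as a careful person would: the job done as asked, in the order asked, and still so for the second after the job is handed in, with the robot touching nothing.
Of frame1, frame2, frame3 only 2 to 3 are there at a start; the rules pass over those that are not, and their reading is None.
Of jar1, jar2 only 1 to 2 are there at a start; the rules pass over those that are not, and their reading is None.
At some moment in a run one of frame1, frame2, frame3, jar1, jar2 may be knocked a few centimetres aside while the robot is not near it.
It also fails if it takes over 210 s, if anything falls off the work surface, if the arm or the gripper's body presses on something with over 40 N, if the wrist force passes 120 N, or if a joint passes its speed limit or range.

## Working session

There is one attempt and no reset: what is moved stays moved. The work goes in short steps, Python scripts to look and compute and a shell command to move; the robot and the scene stay as the last step left them, time stands still between calls to the robot, and variables do not carry over. Pictures are saved under pics/ and viewed, on a budget of 14 in all, crops included, one or two more only if the job needs it, and the job is handed in when it is done.

```bash
mkdir -p pics; ls; python3 - <<'E'
from cell import *
import cv2,numpy as np
for n in("scene","top"):
    im=get_image(n);cv2.imwrite(f"pics/{n}0.png",im[:,:,::-1])
    m=camera_model(n);print(n,np.round(m["mtx"],1).tolist(),np.round(m["T"],4).tolist())
a=cv2.imread("pics/scene0.png");b=cv2.imread("pics/top0.png")
s=read_state();print(s)
E
```

```text
pics
scene [[420.9, 0.0, 277.9], [0.0, 420.9, 208.9], [0.0, 0.0, 1.0]] [[0.3026, 0.7217, -0.6226, 1096.4344], [0.9531, -0.2225, 0.2052, -158.5388], [0.0096, -0.6554, -0.7552, 721.868], [0.0, 0.0, 0.0, 1.0]]
top [[393.7, 0.0, 281.2], [0.0, 393.7, 209.7], [0.0, 0.0, 1.0]] [[-0.0221, -0.9888, 0.1475, 474.5204], [-0.9997, 0.02, -0.016, 31.5532], [0.0129, -0.1478, -0.9889, 946.7667], [0.0, 0.0, 0.0, 1.0]]
{'clock': 0.1, 'qpos': array([-1.20782043,  0.62924115,  0.03846861,  1.51829261, -0.02698555,
        0.9962906 , -0.02003362]), 'qd': array([-0.00114129, -0.00151081,  0.00258656, -0.00421597,  0.0001669 ,
        0.00033656,  0.0003125 ]), 'tau': array([ 3.00958236e-03, -5.64529824e+01,  1.23021327e+00, -1.93973190e+01,
        1.11978542e-02,  5.50001540e-03, -1.33996016e-05]), 'eef_pos': array([269.99521395, 590.64630232, 230.48170342]), 'tool_rot': array([-3.13988009e+00,  4.33076999e-05,  2.71277118e+00]), 'force': array([ 0.29802252, -0.08475461,  0.01036741]), 'torque': array([ 0.02906705, -0.00577352, -0.04232042]), 'width': 85.70707430584773}
```

View pics/scene0.png

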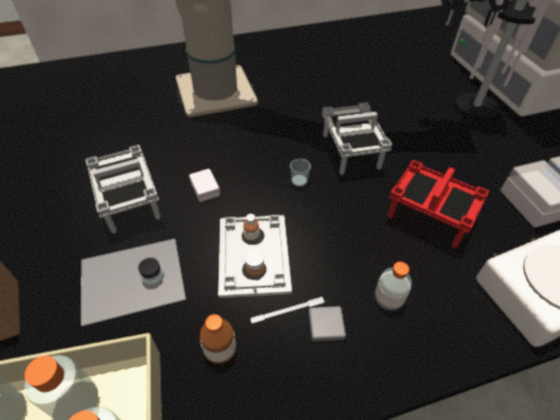

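View pics/top0.png

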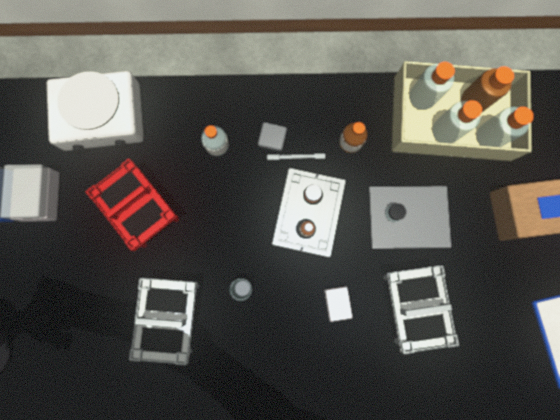

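```bash
python3 -c "
import cell
print([n for n in dir(cell) if n[0]!='_'])
print(getattr(cell,'grasp_offset',None))"
```

```text
['MotionError', 'camera_model', 'finish_job', 'get_image', 'grasp_offset', 'read_state']
18.700000000000003
```

```bash
cat > h.py <<'E'
from cell import *
import cv2,numpy as np
from scipy.optimize import least_squares
from scipy.spatial.transform import Rotation as R
C={n:(camera_model(n)["mtx"],np.linalg.inv(camera_model(n)["T"])) for n in("scene","top")}
def proj(n,P):
    K,Ti=C[n];P=np.atleast_2d(P).astype(float);c=P@Ti[:3,:3].T+Ti[:3,3];u=c@K.T;return u[:,:2]/u[:,2:]
def ray(n,uv,z):
    K,Ti=C[n];T=np.linalg.inv(Ti);d=T[:3,:3]@np.linalg.inv(K)@[uv[0],uv[1],1];return T[:3,3]+d*(z-T[2,3])/d[2]
def tri(uvt,uvs):
    f=lambda p:np.r_[proj("top",p)[0]-uvt,proj("scene",p)[0]-uvs]
    r=least_squares(f,[550,0,50]);return r.x,r.fun
def crops(im,cs,out,w=120,h=90,s=10/3):
    t=[]
    for x,y in cs:
        M=np.float32([[s,0,-(x-w/2)*s],[0,s,-(y-h/2)*s]])
        a=cv2.warpAffine(im[:,:,::-1].copy(),M,(int(w*s),int(h*s)),flags=cv2.INTER_CUBIC)
        for k in range(int(w)):
            u=int(x-w/2)+k
            if u%10==0:cv2.line(a,(int(k*s),0),(int(k*s),5),(0,255,255),1);u%20==0 and cv2.putText(a,str(u),(int(k*s)+2,14),0,.35,(0,255,255),1)
        for k in range(int(h)):
            v=int(y-h/2)+k
            if v%10==0:cv2.line(a,(0,int(k*s)),(5,int(k*s)),(0,255,255),1);cv2.putText(a,str(v),(7,int(k*s)+4),0,.35,(0,255,255),1)
        t.append(a)
    while len(t)<4 and len(t)!=1:t.append(t[-1]*0)
    o=t[0] if len(t)==1 else np.vstack([np.hstack(t[:2]),np.hstack(t[2:4])])
    cv2.imwrite(out,o)
def go(dx,dy,dz,dyaw=0):
    """world shift mm -> tool travel cm for current pose"""
    s=read_state();Rt=R.from_euler('xyz',s["tool_rot"]);return np.round(Rt.inv().apply([dx,dy,dz])/10,2)
E
python3 - <<'E'
from h import *
crops(cv2.imread("pics/top0.png")[:,:,::-1],[(164,320),(420,310),(310,212),(398,212)],"pics/tc.png")
crops(cv2.imread("pics/scene0.png")[:,:,::-1],[(356,138),(122,186),(254,252),(148,270)],"pics/sc.png")
E
```

```text
(no output)
```

View pics/tc.png

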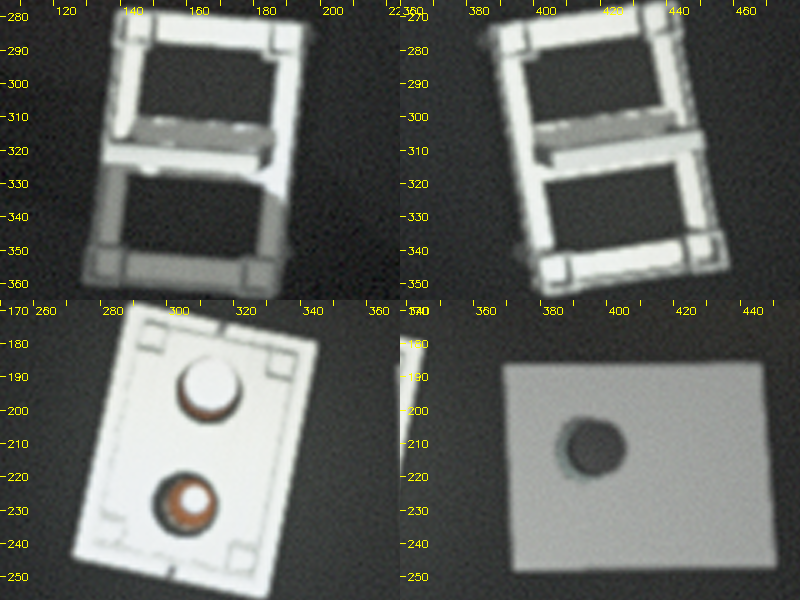

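View pics/sc.png

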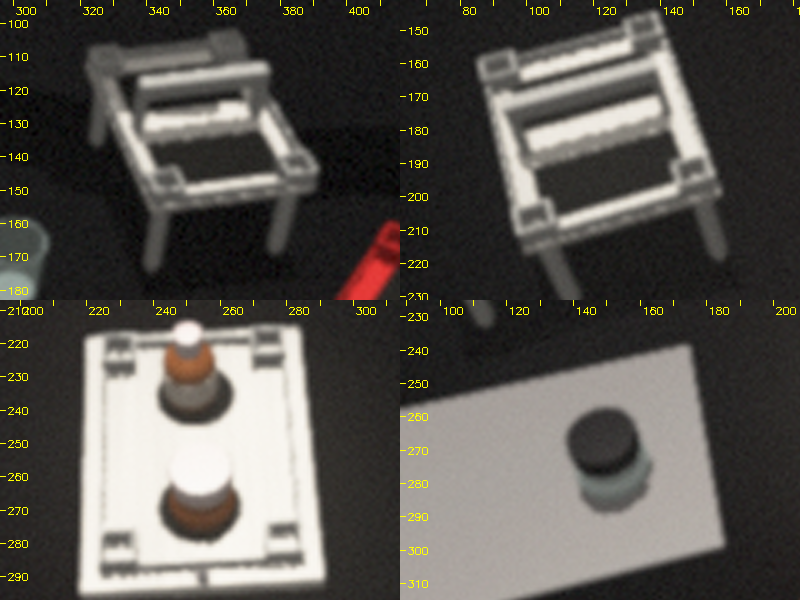

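```bash
cat > m0.py <<'E'
from h import *
def fit(objs,zfree=True,x0=(550,0,0,0)):
    # objs: list (cam, uv, local xyz)
    def f(q):
        c,s=np.cos(q[2]),np.sin(q[2]);o=[]
        for n,uv,p in objs:
            o.append(proj(n,[q[0]+c*p[0]-s*p[1],q[1]+s*p[0]+c*p[1],p[2]+q[3]])[0]-uv)
        return np.ravel(o)
    r=least_squares(f,x0,loss="soft_l1");return r.x,np.round(f(r.x).reshape(-1,2),1).tolist()
def four(off_t,t,off_s,s,X,Y,z):
    o=[]
    sg_t=[(1,1),(1,-1),(-1,1),(-1,-1)];sg_s=[(-1,-1),(-1,1),(1,-1),(1,1)]  # TL TR BL BR
    for uv,g in zip(t,sg_t):o.append(("top",np.array(off_t)+np.array(uv)*.3,(X*g[0],Y*g[1],z)))
    for uv,g in zip(s,sg_s):o.append(("scene",np.array(off_s)+np.array(uv)*.3,(X*g[0],Y*g[1],z)))
    return o
if __name__=="__main__":
  for nm,o in dict(
    base=four((250,167),[(128,3),(318,41),(73,256),(267,298)],(194,207),[(85,37),(299,25),(80,293),(325,278)],95,70,12),
    A=four((104,275),[(137,30),(287,40),(107,262),(258,275)],(296,93),[(105,57),(228,42),(168,178),(298,163)],73,48,85),
    B=four((360,265),[(113,40),(262,20),(155,267),(304,247)],(62,141),[(98,68),(242,32),(135,218),(294,175)],73,48,85)).items():
    q,r=fit(o);print(nm,np.round(q[:2],1),"yaw deg",round(np.degrees(q[2]),2),"dz",round(q[3],1),r)
  for nm,a,b in [("tall",(308.5,227),(250.1,215.4)),("short",(313.6,192.2),(254,256.8)),("jar",(397.1,211.7),(148,265.5))]:
    p,r=tri(a,b);print(nm,np.round(p,1),np.round(r,1))
  print("beaker",ray("top",(241,288),50)[:2],"box",ray("top",(338,304),28)[:2])
E
python3 m0.py
```

```text
base [608.4 -49.7] yaw deg -13.35 dz 2.0 [[0.1, -0.4], [-0.5, 0.1], [-0.0, 0.1], [-0.2, 0.0], [-0.1, -0.3], [-0.4, 0.0], [-0.2, 0.1], [0.1, 0.1]]
A [372.6 273.2] yaw deg 9354.19 dz 1.9 [[-0.6, -1.0], [-0.8, -0.4], [-0.7, 0.4], [-0.1, 0.2], [-0.1, -0.3], [-0.8, -0.1], [-1.2, 1.0], [-0.8, 0.2]]
B [ 384.4 -280.8] yaw deg -353.39 dz -1.2 [[0.6, -0.4], [-0.9, -0.5], [0.3, 0.8], [-0.1, 0.3], [0.1, 0.3], [0.6, -0.5], [-0.3, 0.8], [-0.3, -0.4]]
tall [564.3 -41.8  76.4] [-0.2 -0.  -0.2 -0. ]
short [647.3 -57.8  53.3] [-0.4 -0.1 -0.3 -0. ]
jar [ 599.2 -253.7   41.6] [0.2 0.  0.2 0. ]
beaker [433.18731581 110.80641638] box [ 391.28794996 -108.0344936 ]
```

```bash
cat > d.py <<'E'
import sys
from h import *
def show(*a):
    s=read_state();Rt=R.from_euler('xyz',s["tool_rot"]);p=s["eef_pos"]
    print("t %.1f pos %s rpy %s F %s w %.1f"%(s["clock"],np.round(p,1),np.round(np.degrees(s["tool_rot"]),2),np.round(s["force"],1),s["width"]))
    for x,y,z,yaw in zip(*[iter(map(float,a))]*4):
        tr=Rt.inv().apply(np.array([x,y,z])-p)/10
        w=(Rt.inv()*R.from_euler('xyz',[180,0,yaw],degrees=True)).as_rotvec(degrees=True)
        print("  ->",(x,y,z,yaw),"travel",np.round(tr,2),"ang",np.round(w,1))
show(*sys.argv[1:])
E
python3 d.py 566 -41 180 166.65
```

```text
t 0.1 pos [270.  590.6 230.5] rpy [-179.9     0.    155.43] F [ 0.3 -0.1  0. ] w 85.7
  -> (566.0, -41.0, 180.0, 166.65) travel [-53.18 -45.13   5.13] ang [ -0.1  -0.  -11.2]
```

```bash
python3 -m jog '{"angular":[[0,0,-3],[0,0,-5],[0,0,-8],[0,0,-11.2],[0,0,-11.2]],"travel":[[-4.5,-3.8,0],[-9,-7.6,0],[-13.5,-11.4,0],[-18,-15.2,0],[-22,-19,0]],"fingers":[0.35,0.35,0.35,0.35,0.35]}'
python3 d.py 566 -41 180 166.65
```

```text
clock: 0.72
eef_pos: [392.1, 324.7, 231.1]
tool_rot: [-3.141, 0.0, 2.908]
force: [1.5, -0.4, -0.1]
width: 55.2
t 0.7 pos [392.1 324.7 231.1] rpy [-1.7998e+02  1.0000e-02  1.6662e+02] F [ 1.5 -0.4 -0.1] w 55.2
  -> (566.0, -41.0, 180.0, 166.65) travel [-25.38 -31.55   5.13] ang [-0.  0. -0.]
```

```bash
python3 -m jog '{"angular":[[0,0,0],[0,0,0],[0,0,0],[0,0,0],[0,0,0]],"travel":[[-3.5,-4.5,0],[-7,-9,0],[-10.5,-13.5,0],[-14,-18,0],[-17.5,-22,0]],"fingers":[0.35,0.35,0.35,0.35,0.35]}' >/dev/null
python3 -m jog '{"angular":[[0,0,0],[0,0,0],[0,0,0],[0,0,0],[0,0,0]],"travel":[[-3.5,-4.3,2],[-7.9,-9.5,5],[-7.9,-9.5,5.1],[-7.9,-9.5,5.1],[-7.9,-9.5,5.1]],"fingers":[0.35,0.35,0.35,0.35,0.35]}'
python3 d.py 566 -41 20 166.65
python3 - <<'E'
from h import *
crops(get_image("scene"),[(254,235)],"pics/s1.png",w=120,h=120,s=4)
E
```

```text
clock: 1.98
eef_pos: [565.3, -36.1, 180.7]
tool_rot: [3.14, -0.0, 2.911]
force: [-0.6, 1.0, -0.5]
width: 55.6
t 2.0 pos [565.3 -36.1 180.7] rpy [ 1.7993e+02 -2.0000e-02  1.6678e+02] F [-0.6  1.  -0.5] w 55.6
  -> (566.0, -41.0, 20.0, 166.65) travel [-0.18 -0.48 16.07] ang [ 0.1 -0.   0.1]
```

View pics/s1.png

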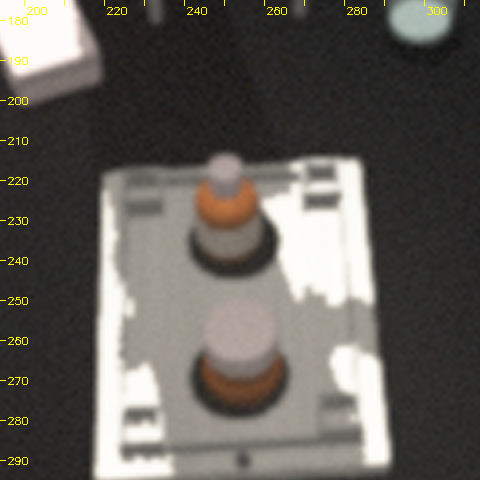

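```bash
python3 d.py 566 -41 20 166.65; python3 -m jog '{"angular":[[0,0,0],[0,0,0],[0,0,0],[0,0,0],[0,0,0]],"travel":[[-0.1,-0.1,4],[-0.1,-0.1,8],[-0.1,-0.1,11],[-0.1,-0.1,13],[-0.1,-0.1,14]],"fingers":[0.35,0.35,0.35,0.35,0.35]}'
python3 d.py 566 -41 20 166.65
```

```text
t 2.0 pos [565.5 -36.  180.9] rpy [1.7993e+02 1.0000e-02 1.6680e+02] F [ 0.6  0.7 -0.4] w 55.7
  -> (566.0, -41.0, 20.0, 166.65) travel [-0.16 -0.49 16.09] ang [0.1 0.  0.2]
clock: 2.65
eef_pos: [566.0, -37.8, 39.9]
tool_rot: [3.141, -0.001, 2.911]
force: [0.3, 0.3, -0.0]
width: 55.6
t 2.6 pos [566.  -37.8  39.9] rpy [ 1.7997e+02 -4.0000e-02  1.6676e+02] F [ 0.3  0.3 -0. ] w 55.6
  -> (566.0, -41.0, 20.0, 166.65) travel [-0.07 -0.31  1.99] ang [ 0.  -0.   0.1]
```

```bash
python3 -m jog '{"angular":[[0,0,0],[0,0,0],[0,0,0],[0,0,0],[0,0,0]],"travel":[[-0.1,-0.3,1],[-0.1,-0.3,2],[-0.1,-0.3,2],[-0.1,-0.3,2],[-0.1,-0.3,2]],"fingers":[0.35,0.35,0.35,0.5,0.8]}'
python3 -m jog '{"angular":[[0,0,0],[0,0,0],[0,0,0]],"travel":[[0,0,0],[0,0,0],[0,0,-1]],"fingers":[0.8,0.8,0.8]}'
python3 d.py 437 0 130 166.65
```

```text
clock: 3.28
eef_pos: [567.0, -42.6, 21.1]
tool_rot: [3.141, 0.001, 2.908]
force: [-0.0, -0.6, 0.3]
width: 32.4
clock: 3.65
eef_pos: [566.1, -42.6, 30.2]
tool_rot: [-3.141, -0.001, 2.908]
force: [-0.5, -0.9, -0.9]
width: 31.8
t 3.6 pos [566.1 -42.6  30.2] rpy [-1.7999e+02 -7.0000e-02  1.6663e+02] F [-0.5 -0.9 -0.9] w 31.8
  -> (437.0, 0.0, 130.0, 166.65) travel [13.55  1.16 -9.97] ang [-0.  -0.1 -0. ]
```

```bash
python3 -m jog '{"angular":[[0,0,0],[0,0,0],[0,0,0],[0,0,0],[0,0,0]],"travel":[[0,0,-3],[2,0.2,-5],[6,0.6,-5],[10,0.9,-5],[13.5,1.2,-4]],"fingers":[0.8,0.8,0.8,0.8,0.8]}'
python3 -m jog '{"angular":[[0,0,0],[0,0,0],[0,0,0]],"travel":[[0,0,0],[0,0,1.5],[0,0,3]],"fingers":[0.8,0.8,0.8]}'
python3 d.py 437 0 10 166.65
```

```text
clock: 4.28
eef_pos: [437.4, 0.6, 71.2]
tool_rot: [3.141, 0.002, 2.908]
force: [0.7, -0.4, -1.4]
width: 32.4
clock: 4.65
eef_pos: [440.7, -0.1, 43.9]
tool_rot: [-3.139, -0.003, 2.907]
force: [-1.1, -1.4, -0.8]
width: 32.1
t 4.7 pos [ 4.407e+02 -1.000e-01  4.390e+01] rpy [-1.7988e+02 -1.4000e-01  1.6658e+02] F [-1.1 -1.4 -0.8] w 32.1
  -> (437.0, 0.0, 10.0, 166.65) travel [ 0.35 -0.07  3.39] ang [-0.1 -0.1 -0.1]
```

```bash
python3 -m jog '{"angular":[[0,0,0],[0,0,0],[0,0,0],[0,0,0],[0,0,0]],"travel":[[0,0,1.5],[0,0,2.5],[0,0,3],[0,0,3.2],[0,0,3.2]],"fingers":[0.8,0.8,0.8,0.8,0.8]}'
```

```text
clock: 5.28
eef_pos: [440.1, -0.3, 12.0]
tool_rot: [-3.14, -0.003, 2.908]
force: [-0.1, 0.8, -0.5]
width: 32.5
```

```bash
python3 -m jog '{"angular":[[0,0,0],[0,0,0],[0,0,0],[0,0,0],[0,0,0]],"travel":[[0,0,0.15],[0,0,0.25],[0,0,0.25],[0,0,0.25],[0,0,0.25]],"fingers":[0.8,0.8,0.8,0.6,0.45]}'
python3 -m jog '{"angular":[[0,0,0],[0,0,0],[0,0,0],[0,0,0],[0,0,0]],"travel":[[0,0,0],[0,0,0],[0,0,-3],[0,0,-7],[0,0,-12]],"fingers":[0.35,0.35,0.35,0.35,0.35]}'
python3 d.py 648.5 -58.5 120 166.65
```

```text
clock: 5.9
eef_pos: [439.4, 0.0, 9.4]
tool_rot: [-3.14, -0.004, 2.908]
force: [-0.2, 0.8, -0.7]
width: 46.4
clock: 6.52
eef_pos: [439.1, -0.0, 130.1]
tool_rot: [-3.14, -0.006, 2.909]
force: [1.9, 0.3, 0.0]
width: 55.5
t 6.5 pos [439.1  -0.  130.1] rpy [-179.89   -0.37  166.65] F [1.9 0.3 0. ] w 55.5
  -> (648.5, -58.5, 120.0, 166.65) travel [-21.73  -0.85   0.87] ang [-0.1 -0.4  0. ]
```

```bash
python3 -m jog '{"angular":[[0,0,0],[0,0,0],[0,0,0],[0,0,0],[0,0,0]],"travel":[[-5,-0.2,0],[-10,-0.4,0],[-15,-0.6,0],[-20,-0.8,0],[-21.7,-0.85,0.9]],"fingers":[0.35,0.35,0.35,0.35,0.35]}'
python3 -m jog '{"angular":[[0,0,0],[0,0,0]],"travel":[[0,0,0],[0,0,0]],"fingers":[0.35,0.35]}'
python3 d.py 648.5 -58.5 17 166.65
python3 - <<'E'
from h import *
crops(get_image("scene"),[(280,200)],"pics/s2.png",w=180,h=200,s=3)
E
```

```text
clock: 7.15
eef_pos: [652.0, -59.8, 119.4]
tool_rot: [-3.141, -0.001, 2.906]
force: [-1.1, 0.5, 0.2]
width: 55.4
clock: 7.4
eef_pos: [647.8, -57.8, 119.4]
tool_rot: [-3.14, -0.006, 2.909]
force: [-0.8, 0.3, 0.6]
width: 55.5
t 7.4 pos [647.8 -57.8 119.4] rpy [-179.9    -0.33  166.69] F [-0.8  0.3  0.6] w 55.5
  -> (648.5, -58.5, 17.0, 166.65) travel [-0.15 -0.04 10.24] ang [-0.1 -0.3  0. ]
```

View pics/s2.png

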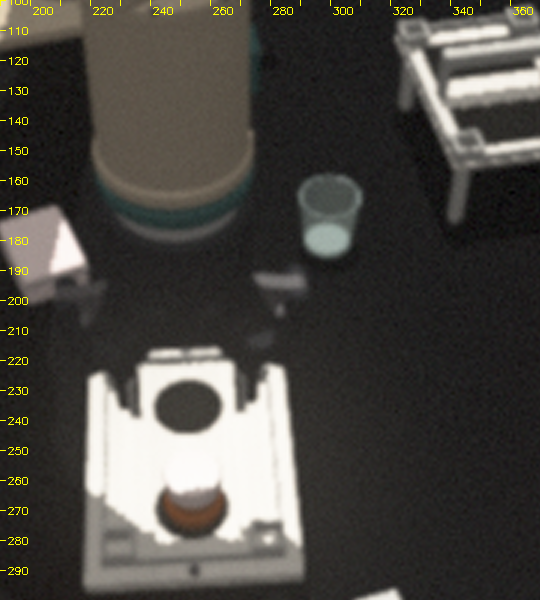

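```bash
python3 -m jog '{"angular":[[0,0.3,0],[0,0.3,0],[0,0.3,0],[0,0.3,0],[0,0.3,0]],"travel":[[0,0,4],[-0.1,0,7],[-0.1,0,9],[-0.1,0,10.2],[-0.1,0,10.2]],"fingers":[0.35,0.35,0.35,0.35,0.35]}'
python3 -m jog '{"angular":[[0,0,0],[0,0,0],[0,0,0],[0,0,0],[0,0,0]],"travel":[[0,0,0],[0,0,0],[0,0,0],[0,0,0],[0,0,-1]],"fingers":[0.5,0.8,0.8,0.8,0.8]}'
python3 d.py 567.5 -40 40 166.65
```

```text
clock: 8.07
eef_pos: [649.2, -58.5, 17.2]
tool_rot: [-3.14, -0.01, 2.909]
force: [0.8, -0.2, -0.0]
width: 55.4
clock: 8.7
eef_pos: [649.2, -58.8, 27.5]
tool_rot: [-3.14, -0.01, 2.908]
force: [0.0, 0.6, -0.8]
width: 35.7
t 8.7 pos [649.2 -58.8  27.5] rpy [-179.88   -0.59  166.64] F [ 0.   0.6 -0.8] w 35.7
  -> (567.5, -40.0, 40.0, 166.65) travel [ 8.4  -0.06 -1.16] ang [-0.1 -0.6 -0. ]
```

```bash
python3 -m jog '{"angular":[[0,-0.2,0],[0,-0.4,0],[0,-0.6,0],[0,-0.6,0],[0,-0.6,0]],"travel":[[0,0,-1.5],[3,0,-1.5],[6,0,-1.5],[8.4,0,-1.5],[8.4,0,-1.5]],"fingers":[0.8,0.8,0.8,0.8,0.8]}'
python3 -m jog '{"angular":[[0,0,0],[0,0,0]],"travel":[[0,0,0],[0,0,0]],"fingers":[0.8,0.8]}'
python3 d.py 567.5 -40 17.3 166.65
```

```text
clock: 9.32
eef_pos: [566.8, -39.0, 44.2]
tool_rot: [-3.139, 0.0, 2.91]
force: [0.4, -0.3, -0.6]
width: 35.5
clock: 9.57
eef_pos: [569.3, -39.5, 43.4]
tool_rot: [-3.14, 0.002, 2.908]
force: [-0.1, -0.0, -1.2]
width: 35.6
t 9.6 pos [569.3 -39.5  43.4] rpy [-1.7994e+02  1.4000e-01  1.6659e+02] F [-0.1 -0.  -1.2] w 35.6
  -> (567.5, -40.0, 17.3, 166.65) travel [ 0.17 -0.09  2.61] ang [-0.1  0.1 -0.1]
```

```bash
python3 -m jog '{"angular":[[0,0,0],[0,0,0],[0,0,0],[0,0,0],[0,0,0]],"travel":[[0.1,-0.1,1.2],[0.1,-0.1,2.2],[0.1,-0.1,2.5],[0.1,-0.1,2.6],[0.1,-0.1,2.6]],"fingers":[0.8,0.8,0.8,0.8,0.8]}'
python3 -m jog '{"angular":[[0,0,0],[0,0,0],[0,0,0],[0,0,0],[0,0,0]],"travel":[[0,0,0],[0,0,0],[0,0,0],[0,0,0],[0,0,-3]],"fingers":[0.8,0.5,0.38,0.35,0.35]}'
python3 d.py 439 0 120 166.65
```

```text
clock: 10.2
eef_pos: [566.5, -40.3, 18.9]
tool_rot: [-3.138, 0.001, 2.908]
force: [-5.6, -2.1, 21.0]
width: 35.8
clock: 10.82
eef_pos: [565.0, -40.1, 45.4]
tool_rot: [-3.139, -0.004, 2.909]
force: [0.0, -0.0, -0.4]
width: 55.5
t 10.8 pos [565.  -40.1  45.4] rpy [-179.85   -0.22  166.66] F [ 0.  -0.  -0.4] w 55.5
  -> (439.0, 0.0, 120.0, 166.65) travel [13.21  0.97 -7.41] ang [-0.2 -0.2  0. ]
```

```bash
python3 -m jog '{"angular":[[0,0,0],[0,0,0],[0,0,0],[0,0,0],[0,0,0]],"travel":[[0,0,-4],[2,0.2,-7.4],[7,0.5,-7.4],[12,0.9,-7.4],[13.2,1,-7.4]],"fingers":[0.35,0.35,0.35,0.35,0.35]}'
python3 -m jog '{"angular":[[0,0,0],[0,0,0]],"travel":[[0,0,0],[0,0,0]],"fingers":[0.35,0.35]}'
python3 d.py 439 0 9.5 166.65
python3 - <<'E'
from h import *
crops(get_image("top"),[(310,240)],"pics/t3.png",w=110,h=150,s=4)
E
```

```text
clock: 11.45
eef_pos: [437.2, 0.8, 121.0]
tool_rot: [-3.138, -0.002, 2.911]
force: [1.0, -0.8, -0.6]
width: 55.7
clock: 11.7
eef_pos: [442.5, 0.2, 121.1]
tool_rot: [-3.141, 0.003, 2.907]
force: [0.5, 0.5, 0.4]
width: 55.6
t 11.7 pos [4.425e+02 2.000e-01 1.211e+02] rpy [-1.7996e+02  1.4000e-01  1.6658e+02] F [0.5 0.5 0.4] w 55.6
  -> (439.0, 0.0, 9.5, 166.65) travel [ 0.36 -0.1  11.16] ang [-0.   0.1 -0.1]
```

View pics/t3.png

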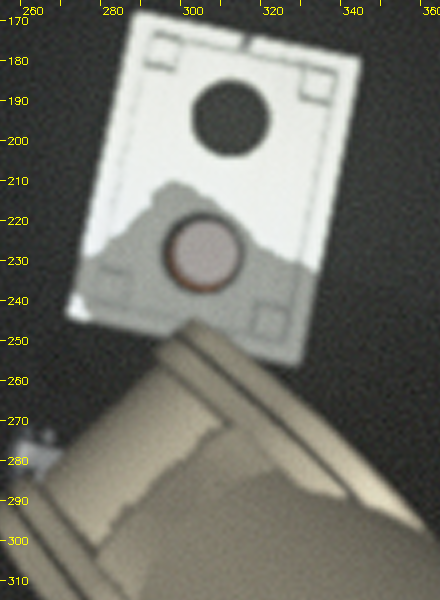

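```bash
python3 -c "
from h import *
print(ray('top',(312.7,194.6),12),ray('top',(305.8,228),52))"
python3 -m jog '{"angular":[[0,0,0],[0,0,0],[0,0,0],[0,0,0],[0,0,0]],"travel":[[0,0,4],[0.1,0,7],[0.1,0,9.5],[0.2,0,11],[0.2,0,11.1]],"fingers":[0.35,0.35,0.35,0.35,0.35]}'
python3 d.py 439 0 9.5 166.65
python3 -m jog '{"angular":[[0,0,0],[0,0,0],[0,0,0],[0,0,0],[0,0,0]],"travel":[[0,0,0],[0,0,0],[0,0,0],[0,0,0],[0,0,-2]],"fingers":[0.5,0.8,0.8,0.8,0.8]}'
python3 d.py 649.3 -59.4 95 166.65
```

```text
[649.1782893  -60.43850066  12.        ] [564.48171266 -38.09496334  52.        ]
clock: 12.38
eef_pos: [439.0, 0.6, 8.9]
tool_rot: [-3.139, -0.0, 2.909]
force: [0.7, 0.4, 0.9]
width: 55.4
t 12.4 pos [439.    0.6   8.9] rpy [-1.7987e+02 -2.0000e-02  1.6665e+02] F [0.7 0.4 0.9] w 55.4
  -> (439.0, 0.0, 9.5, 166.65) travel [-0.01 -0.06 -0.06] ang [-0.1 -0.   0. ]
clock: 13.0
eef_pos: [438.3, 0.6, 29.9]
tool_rot: [-3.139, -0.0, 2.909]
force: [-0.0, -0.1, -0.3]
width: 31.8
t 13.0 pos [438.3   0.6  29.9] rpy [-1.7985e+02 -3.0000e-02  1.6667e+02] F [-0.  -0.1 -0.3] w 31.8
  -> (649.3, -59.4, 95.0, 166.65) travel [-21.92  -0.99  -6.52] ang [-0.1 -0.   0. ]
```

```bash
python3 -m jog '{"angular":[[0,0,0],[0,0,0],[0,0,0],[0,0,0],[0,0,0]],"travel":[[0,0,-4],[-3,-0.2,-6.5],[-8,-0.4,-6.5],[-13,-0.6,-6.5],[-18,-0.8,-6.5]],"fingers":[0.8,0.8,0.8,0.8,0.8]}' >/dev/null
python3 -m jog '{"angular":[[0,0,0],[0,0,0],[0,0,0],[0,0,0]],"travel":[[-3,-0.2,0],[-3.9,-0.2,0],[-3.9,-0.2,0],[-3.9,-0.2,0]],"fingers":[0.8,0.8,0.8,0.8]}'
python3 d.py 649.3 -59.6 21.5 166.65
```

```text
clock: 14.12
eef_pos: [648.0, -58.9, 95.2]
tool_rot: [-3.14, -0.001, 2.91]
force: [1.0, 0.6, -0.8]
width: 32.1
t 14.1 pos [648.  -58.9  95.2] rpy [-1.7989e+02 -4.0000e-02  1.6672e+02] F [ 1.   0.6 -0.8] w 32.1
  -> (649.3, -59.6, 21.5, 166.65) travel [-0.15 -0.03  7.37] ang [-0.1 -0.   0.1]
```

```bash
python3 -m jog '{"angular":[[0,0,0],[0,0,0],[0,0,0],[0,0,0],[0,0,0]],"travel":[[-0.1,0,3],[-0.1,0,5],[-0.1,0,6.5],[-0.1,0,7.1],[-0.1,0,7.2]],"fingers":[0.8,0.8,0.8,0.8,0.8]}'
python3 -m jog '{"angular":[[0,0,0],[0,0,0],[0,0,0],[0,0,0],[0,0,0]],"travel":[[0,0,0],[0,0,0.1],[0,0,0.1],[0,0,0.1],[0,0,0.1]],"fingers":[0.8,0.8,0.6,0.45,0.35]}'
python3 -m jog '{"angular":[[0,0,0],[0,0,0],[0,0,0],[0,0,0],[0,0,0]],"travel":[[0,0,-2],[0,0,-5],[0,0,-10],[0,0,-15],[0,0,-19]],"fingers":[0.35,0.35,0.35,0.35,0.35]}'
python3 d.py 384.4 -280.8 200 96.6 372.6 273.2 200 84.2
```

```text
clock: 14.75
eef_pos: [650.7, -59.6, 23.4]
tool_rot: [-3.14, 0.001, 2.909]
force: [0.1, 0.6, -0.7]
width: 32.1
clock: 15.38
eef_pos: [650.6, -59.9, 22.5]
tool_rot: [-3.14, 0.001, 2.908]
force: [0.0, 0.1, 0.3]
width: 55.5
clock: 16.0
eef_pos: [650.9, -59.1, 216.2]
tool_rot: [-3.141, 0.004, 2.909]
force: [0.5, -0.3, 0.1]
width: 55.3
t 16.0 pos [650.9 -59.1 216.2] rpy [-179.96    0.23  166.67] F [ 0.5 -0.3  0.1] w 55.3
  -> (384.4, -280.8, 200.0, 96.6) travel [ 20.83 -27.72   1.56] ang [ 0.1  0.2 70.1]
  -> (372.6, 273.2, 200.0, 84.2) travel [34.75 25.92  1.47] ang [ 0.1  0.2 82.5]
```

```bash
python3 -m jog '{"angular":[[0,0,9],[0,0,18],[0,0,27],[0,0,36],[0,0,45]],"travel":[[2.6,-3.5,0],[5.2,-7,0],[7.8,-10.4,0],[10.4,-13.9,0],[13,-17.3,0]],"fingers":[0.35,0.35,0.35,0.35,0.35]}' >/dev/null; python3 d.py 384.4 -280.8 200 96.6
python3 - <<'E'
from h import *
print(proj("top",[[384.4,-280.8,114],[384.4-2,-280.8+45,114]]),proj("scene",[[384.4,-280.8,114]]))
E
```

```text
t 16.6 pos [ 483.1 -198.5  213.9] rpy [179.97   0.19 121.37] F [ 0.3 -0.2 -1.1] w 55.4
  -> (384.4, -280.8, 200.0, 96.6) travel [ -1.88 -12.71   1.39] ang [ 0.1  0.2 24.8]
[[427.82241923 309.12325554]
 [406.27283771 310.63837475]] [[115.79800806 166.53067971]]
```

```bash
python3 -m jog '{"angular":[[0,0,9],[0,0,18],[0,0,24.8],[0,0,24.8],[0,0,24.8]],"travel":[[-0.6,-4,0],[-1.2,-8,0],[-1.9,-12.7,1],[-1.9,-12.7,1.4],[-1.9,-12.7,1.4]],"fingers":[0.35,0.35,0.35,0.35,0.35]}' >/dev/null
python3 -m jog '{"angular":[[0,0,0],[0,0,0]],"travel":[[0,0,0],[0,0,0]],"fingers":[0.35,0.35]}'
python3 d.py 383 -280.8 88.3 96.6
python3 - <<'E'
from h import *
a=get_image("top");cv2.imwrite("pics/t4full.png",a[:,:,::-1]);s=get_image("scene");cv2.imwrite("pics/s4full.png",s[:,:,::-1])
f=lambda im,c:cv2.resize(cv2.getRectSubPix(im,(100,100),c),None,fx=4,fy=4,interpolation=cv2.INTER_CUBIC)
cv2.imwrite("pics/c4.png",np.hstack([f(a,(420,310)),f(s,(254,250))])[:,:,::-1])
E
```

```text
clock: 17.5
eef_pos: [386.8, -279.9, 198.9]
tool_rot: [3.14, 0.002, 1.692]
force: [0.8, -0.9, -0.1]
width: 55.7
t 17.5 pos [ 386.8 -279.9  198.9] rpy [1.7993e+02 1.1000e-01 9.6960e+01] F [ 0.8 -0.9 -0.1] w 55.7
  -> (383.0, -280.8, 88.3, 96.6) travel [-0.02 -0.4  11.06] ang [0.1 0.1 0.4]
```

View pics/c4.png

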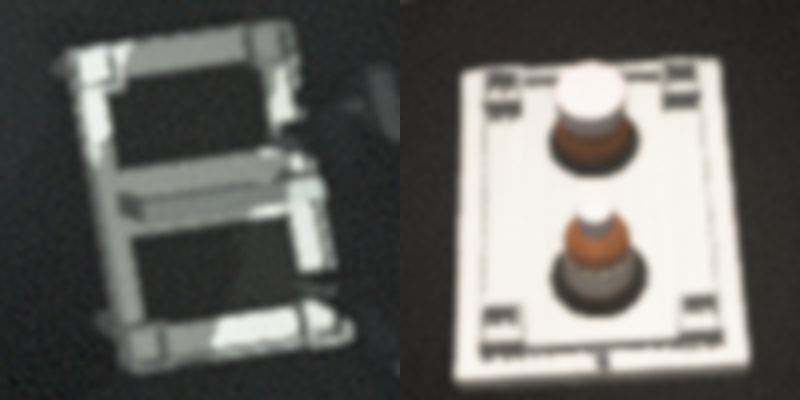

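```bash
python3 -m jog '{"angular":[[0,0,0.4],[0,0,0.4],[0,0,0.4],[0,0,0.4],[0,0,0.4]],"travel":[[0,-0.2,4],[0,-0.3,7.5],[0,-0.3,10],[0,-0.3,11],[0,-0.3,11]],"fingers":[0.35,0.35,0.35,0.35,0.35]}'
python3 -m jog '{"angular":[[0,0,0],[0,0,0],[0,0,0],[0,0,0],[0,0,0]],"travel":[[0,0,0],[0,0,0],[0,0,0],[0,0,0],[0,0,0]],"fingers":[0.6,1,1,1,1]}'
python3 d.py 384 -281 88 96.6
```

```text
clock: 18.23
eef_pos: [383.0, -280.9, 88.4]
tool_rot: [-3.141, 0.001, 1.684]
force: [-0.4, 0.5, 0.1]
width: 55.4
clock: 18.85
eef_pos: [382.1, -281.6, 89.2]
tool_rot: [-3.141, 0.003, 1.683]
force: [-3.2, 0.2, 7.6]
width: 10.6
t 18.9 pos [ 382.1 -281.6   89.2] rpy [-1.7995e+02  1.4000e-01  9.6410e+01] F [-3.2  0.2  7.6] w 10.6
  -> (384.0, -281.0, 88.0, 96.6) travel [0.04 0.19 0.12] ang [-0.   0.1 -0.2]
```

```bash
python3 -m jog '{"angular":[[0,0,0],[0,0,0],[0,0,0],[0,0,0],[0,0,0]],"travel":[[0,0,-2],[0,0,-5],[0,0,-8],[0,0,-11],[0,0,-12.5]],"fingers":[1,1,1,1,1]}'
python3 d.py 608.4 -49.7 214 76.65
```

```text
clock: 19.48
eef_pos: [383.0, -281.1, 214.6]
tool_rot: [3.14, 0.003, 1.683]
force: [-0.2, 0.4, -4.9]
width: 10.7
t 19.5 pos [ 383.  -281.1  214.6] rpy [1.7991e+02 1.6000e-01 9.6430e+01] F [-0.2  0.4 -4.9] w 10.7
  -> (608.4, -49.7, 214.0, 76.65) travel [20.47 24.99  0.04] ang [ 0.1  0.1 19.8]
```

```bash
python3 -m jog '{"angular":[[0,0,4],[0,0,8],[0,0,12],[0,0,16],[0,0,19.8]],"travel":[[2.3,2.8,0],[5.8,7,0],[9.2,11.3,0],[12.7,15.5,0],[16.1,19.7,0]],"fingers":[1,1,1,1,1]}' >/dev/null
python3 d.py 608.4 -49.7 214 76.65
```

```text
t 20.1 pos [560.8 -97.6 212.1] rpy [-1.7993e+02  1.2000e-01  7.6520e+01] F [ 0.8 -1.3 -5.3] w 10.7
  -> (608.4, -49.7, 214.0, 76.65) travel [ 5.76  3.51 -0.21] ang [-0.1  0.1 -0.1]
```

```bash
python3 -m jog '{"angular":[[0,0,0],[0,0,0],[0,0,0],[0,0,0],[0,0,0]],"travel":[[2.3,1.4,0],[4,2.8,-0.2],[5,3.3,-0.2],[5.3,3.5,-0.2],[5.3,3.5,-0.2]],"fingers":[1,1,1,1,1]}' >/dev/null
python3 -m jog '{"angular":[[0,0,0],[0,0,0]],"travel":[[0,0,0],[0,0,0]],"fingers":[1,1]}' >/dev/null
python3 d.py 608.4 -49.7 214 76.65
python3 - <<'E'
from h import *
a=get_image("top");s=get_image("scene")
cv2.imwrite("pics/t5full.png",a[:,:,::-1]);cv2.imwrite("pics/s5full.png",s[:,:,::-1])
f=lambda im,c:cv2.resize(cv2.getRectSubPix(im,(130,190),c),None,fx=3,fy=3,interpolation=cv2.INTER_CUBIC)
cv2.imwrite("pics/c5.png",np.hstack([f(a,(310,220)),f(s,(250,200))])[:,:,::-1])
E
```

```text
t 21.0 pos [606.4 -56.2 215.3] rpy [1.7995e+02 1.2000e-01 7.6580e+01] F [ 0.  -0.3 -5.4] w 10.6
  -> (608.4, -49.7, 214.0, 76.65) travel [0.68 0.04 0.13] ang [ 0.   0.1 -0.1]
```

View pics/c5.png

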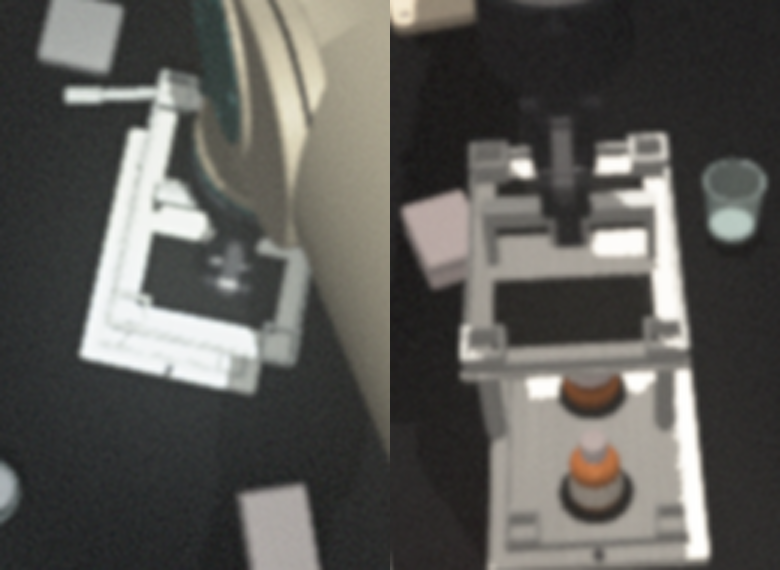

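```bash
python3 - <<'E'
from m0 import *
t=lambda p:np.array([245.2,125.2])+np.array(p)/3
s=lambda p:np.array([185.2,105.2])+np.array(p)/3
o=[("scene",s(p),(73*a,48*b,-22)) for p,a,b in [((99,157),-1,-1),((258,150),-1,1),((94,340),1,-1),((272,330),1,1)]]
print(fit(o,x0=(606,-56,-.23,234)))
o+=[("top",t(p),(73*a,48*b,-22)) for p,a,b in [((180,90),1,1),((280,340),-1,-1)]]
print(fit(o,x0=(606,-56,-.23,234)))
E
```

```text
(array([ 5.96115313e+02, -5.32334509e+01, -2.36652662e-01,  2.21208843e+02]), [[0.3, -0.2], [-0.5, -0.0], [-0.0, -0.1], [0.2, 0.3]])
(array([ 6.08023346e+02, -5.62272735e+01, -2.38723835e-01,  2.33755600e+02]), [[-0.5, -0.9], [-0.1, -0.6], [-1.2, 0.7], [0.6, 1.2], [-1.1, -0.4], [-0.3, 0.9]])
```

```bash
python3 -m jog '{"angular":[[0,0,0],[0,0,0],[0,0,0],[0,0,0],[0,0,0]],"travel":[[0.4,0,0],[0.7,0,0],[0.7,0.1,3],[0.7,0.1,6],[0.7,0.1,8.5]],"fingers":[1,1,1,1,1]}' >/dev/null
python3 -m jog '{"angular":[[0,0,0],[0,0,0]],"travel":[[0,0,0],[0,0,0]],"fingers":[1,1]}' >/dev/null
python3 d.py 607.8 -49.7 100.3 76.65
python3 - <<'E'
from h import *
s=get_image("scene");cv2.imwrite("pics/s6full.png",s[:,:,::-1])
a=get_image("top");cv2.imwrite("pics/t6full.png",a[:,:,::-1])
f=lambda im,c:cv2.resize(cv2.getRectSubPix(im,(110,130),c),None,fx=3.6,fy=3.6,interpolation=cv2.INTER_CUBIC)
cv2.imwrite("pics/c6.png",np.hstack([f(a,(310,215)),f(s,(254,238))])[:,:,::-1])
E
```

```text
t 21.9 pos [610.4 -48.7 131.3] rpy [1.7985e+02 6.0000e-02 7.6650e+01] F [-1.2 -0.6 -5. ] w 10.5
  -> (607.8, -49.7, 100.3, 76.65) travel [-0.16 -0.24  3.09] ang [0.2 0.1 0. ]
```

View pics/c6.png

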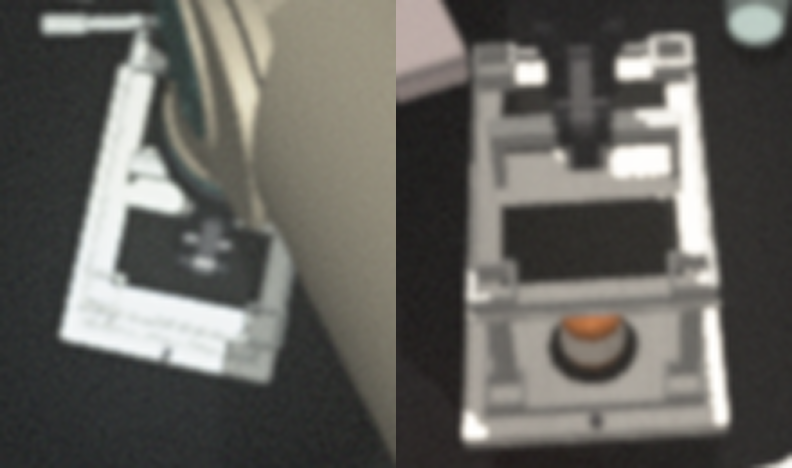

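```bash
python3 -m jog '{"angular":[[0.1,0,0],[0.1,0,0],[0.1,0,0],[0.1,0,0],[0.1,0,0]],"travel":[[-0.1,-0.2,0],[-0.1,-0.2,0.5],[-0.1,-0.2,1],[-0.1,-0.2,1.3],[-0.1,-0.2,1.5]],"fingers":[1,1,1,1,1]}'
python3 d.py 607.8 -49.7 100.3 76.65
```

```text
clock: 22.68
eef_pos: [607.1, -49.5, 114.8]
tool_rot: [-3.14, 0.002, 1.338]
force: [0.6, -0.8, -5.9]
width: 11.1
t 22.7 pos [607.1 -49.5 114.8] rpy [-1.7992e+02  9.0000e-02  7.6640e+01] F [ 0.6 -0.8 -5.9] w 11.1
  -> (607.8, -49.7, 100.3, 76.65) travel [-0.    0.07  1.45] ang [-0.1  0.1 -0. ]
```

```bash
python3 -m jog '{"angular":[[0,0,0],[0,0,0],[0,0,0],[0,0,0]],"travel":[[0,0,0.3],[0,0,0.6],[0,0,0.8],[0,0,0.8]],"fingers":[1,1,1,1]}'
python3 d.py 607.8 -49.7 100.3 76.65
```

```text
clock: 23.18
eef_pos: [607.2, -49.5, 107.1]
tool_rot: [-3.14, 0.002, 1.338]
force: [0.3, -0.1, -5.4]
width: 10.9
t 23.2 pos [607.2 -49.5 107.1] rpy [-1.7993e+02  1.0000e-01  7.6640e+01] F [ 0.3 -0.1 -5.4] w 10.9
  -> (607.8, -49.7, 100.3, 76.65) travel [-0.    0.07  0.68] ang [-0.1  0.1 -0. ]
```

In the sockets freely (7 mm below their mouths, no contact force).

```bash
python3 -m jog '{"angular":[[0,0,0],[0,0,0],[0,0,0],[0,0,0]],"travel":[[0,0,0.3],[0,0,0.5],[0,0,0.6],[0,0,0.6]],"fingers":[1,1,1,1]}'
python3 -m jog '{"angular":[[0,0,0],[0,0,0],[0,0,0]],"travel":[[0,0,0.1],[0,0,0.1],[0,0,0.1]],"fingers":[1,1,1]}'
```

```text
clock: 23.68
eef_pos: [607.1, -49.5, 101.4]
tool_rot: [-3.141, 0.002, 1.338]
force: [-1.1, -0.1, -3.2]
width: 10.8
clock: 24.05
eef_pos: [607.0, -49.5, 101.2]
tool_rot: [-3.141, 0.002, 1.338]
force: [-4.1, 0.3, 4.8]
width: 10.9
```

```bash
python3 -m jog '{"angular":[[0,0,0],[0,0,0],[0,0,0],[0,0,0],[0,0,0]],"travel":[[0,0,0],[0,0,0],[0,0,0],[0,0,-4],[0,0,-9]],"fingers":[0.7,0.5,0.35,0.35,0.35]}'
python3 -m jog '{"angular":[[0,0,-1.5],[0,0,-3],[0,0,-5],[0,0,-7.5],[0,0,-7.5]],"travel":[[2,1.5,-2],[5,3.5,-2],[9,6.4,-2],[13,9,-2],[16,11,-2]],"fingers":[0.35,0.35,0.35,0.35,0.35]}'
python3 d.py 371 273.2 200 84.2
```

```text
clock: 24.68
eef_pos: [606.7, -49.5, 190.2]
tool_rot: [-3.138, 0.002, 1.338]
force: [0.7, -0.1, -0.5]
width: 55.4
clock: 25.3
eef_pos: [752.6, 82.8, 209.6]
tool_rot: [-3.141, 0.0, 1.47]
force: [0.8, -0.7, 0.1]
width: 55.8
t 25.3 pos [752.6  82.8 209.6] rpy [-1.7996e+02  3.0000e-02  8.4210e+01] F [ 0.8 -0.7  0.1] w 55.8
  -> (371.0, 273.2, 200.0, 84.2) travel [ 15.09 -39.88   0.98] ang [-0.  0.  0.]
```

```bash
python3 -m jog '{"angular":[[0,0,0],[0,0,0],[0,0,0],[0,0,0],[0,0,0]],"travel":[[2.1,-5.5,0],[4.2,-11,0],[6.3,-16.6,0],[8.4,-22,0],[10.4,-27.5,0]],"fingers":[0.35,0.35,0.35,0.35,0.35]}'>/dev/null
python3 -m jog '{"angular":[[0,0,0],[0,0,0],[0,0,0],[0,0,0],[0,0,0]],"travel":[[2,-5.5,0],[4,-10.5,0.5],[4.7,-12.2,1],[4.7,-12.2,1],[4.7,-12.2,1]],"fingers":[0.35,0.35,0.35,0.35,0.35]}'>/dev/null
python3 d.py 371 273.2 88.5 84.2
python3 - <<'E'
from h import *
a=get_image("top");cv2.imwrite("pics/t7full.png",a[:,:,::-1]);s=get_image("scene");cv2.imwrite("pics/s7full.png",s[:,:,::-1])
f=lambda im,c:cv2.resize(cv2.getRectSubPix(im,(100,140),c),None,fx=4,fy=4,interpolation=cv2.INTER_CUBIC)
cv2.imwrite("pics/c7.png",np.hstack([f(a,(164,320)),f(s,(254,238))])[:,:,::-1])
b=cv2.imread("pics/top0.png")[:,:,::-1].astype(int)
print("jar diff",np.abs(a.astype(int)-b)[195:230,375:420].mean(),proj("top",[[371,273,114]]))
E
```

```text
t 26.6 pos [373.2 271.3 200.3] rpy [1.800e+02 7.000e-02 8.406e+01] F [ 0.8 -0.4  0.5] w 55.4
  -> (371.0, 273.2, 88.5, 84.2) travel [ 0.18 -0.24 11.18] ang [ 0.   0.1 -0.1]
jar diff 2.8901587301587304 [[158.9598703  322.36512427]]
```

View pics/c7.png

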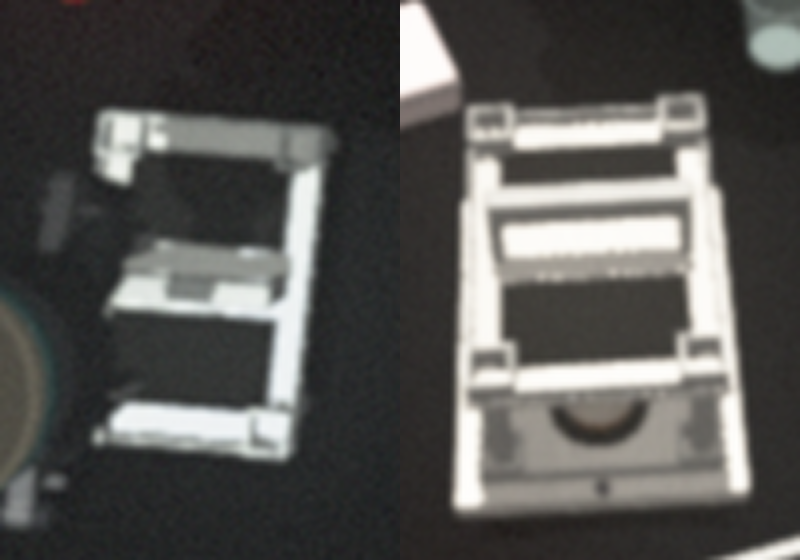

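```bash
python3 -m jog '{"angular":[[0,0,0],[0,0,0],[0,0,0],[0,0,0],[0,0,0]],"travel":[[0.2,-0.2,4],[0.2,-0.2,7.5],[0.2,-0.2,10],[0.2,-0.2,11.1],[0.2,-0.2,11.1]],"fingers":[0.35,0.35,0.35,0.35,0.35]}'
python3 -m jog '{"angular":[[0,0,0],[0,0,0],[0,0,0],[0,0,0],[0,0,0]],"travel":[[0,0,0],[0,0,0],[0,0,0],[0,0,0],[0,0,0]],"fingers":[0.6,1,1,1,1]}'
python3 -m jog '{"angular":[[0,0,0],[0,0,0],[0,0,0],[0,0,0],[0,0,0]],"travel":[[0,0,-3],[0,0,-8],[0,0,-12],[0,0,-16],[0,0,-18]],"fingers":[1,1,1,1,1]}'
python3 d.py 607 -49.5 265 76.65
```

```text
clock: 27.28
eef_pos: [370.3, 273.3, 88.8]
tool_rot: [-3.14, 0.002, 1.468]
force: [0.8, -1.0, -0.2]
width: 55.5
clock: 27.9
eef_pos: [370.0, 273.9, 89.7]
tool_rot: [-3.141, 0.001, 1.469]
force: [-2.1, -0.6, 6.7]
width: 10.7
clock: 28.52
eef_pos: [370.5, 273.9, 270.8]
tool_rot: [3.141, 0.0, 1.468]
force: [-0.1, -0.2, -3.5]
width: 11.0
t 28.5 pos [370.5 273.9 270.8] rpy [1.7996e+02 2.0000e-02 8.4120e+01] F [-0.1 -0.2 -3.5] w 11.0
  -> (607.0, -49.5, 265.0, 76.65) travel [-29.75  26.84   0.61] ang [0.  0.  7.5]
```

```bash
python3 -m jog '{"angular":[[0,0,1.5],[0,0,3],[0,0,4.5],[0,0,6],[0,0,7.5]],"travel":[[-3,2.7,0],[-7,6.3,0],[-11,10,0],[-15,13.5,0],[-19,17.1,0]],"fingers":[1,1,1,1,1]}' >/dev/null
python3 d.py 607 -49.5 265 76.65
```

```text
t 29.1 pos [521.   65.6 268.6] rpy [-1.7987e+02  1.3000e-01  7.6590e+01] F [-0.3  1.1 -4.9] w 10.6
  -> (607.0, -49.5, 265.0, 76.65) travel [-9.2  11.04  0.35] ang [-0.1  0.1 -0.1]
```

```bash
python3 -m jog '{"angular":[[0,0,0],[0,0,0]],"travel":[[0,0,0],[0,0,0]],"fingers":[1,1]}' >/dev/null
python3 d.py 607 -49.5 265 76.65
```

```text
t 29.4 pos [519.9  67.5 268.4] rpy [-1.7982e+02  1.0000e-01  7.6620e+01] F [-0.8  0.7 -3.9] w 10.5
  -> (607.0, -49.5, 265.0, 76.65) travel [-9.37 11.19  0.32] ang [-0.2  0.1 -0. ]
```

```bash
python3 -m jog '{"angular":[[0,0,0],[0,0,0],[0,0,0],[0,0,0],[0,0,0]],"travel":[[-3,3.5,0.1],[-6,7,0.3],[-8.5,10,0.3],[-9.4,11.2,0.3],[-9.4,11.2,0.3]],"fingers":[1,1,1,1,1]}' >/dev/null
python3 -m jog '{"angular":[[0,0,0],[0,0,0],[0,0,0]],"travel":[[0,0,2],[0,0,5],[0,0,6.5]],"fingers":[1,1,1]}' >/dev/null
python3 -m jog '{"angular":[[0,0,0],[0,0,0]],"travel":[[0,0,0],[0,0,0]],"fingers":[1,1]}' >/dev/null
python3 d.py 607 -49.5 172.5 76.65
python3 - <<'E'
from h import *
s=get_image("scene");cv2.imwrite("pics/s8full.png",s[:,:,::-1])
a=get_image("top");cv2.imwrite("pics/t8full.png",a[:,:,::-1])
f=lambda im,c:cv2.resize(cv2.getRectSubPix(im,(110,160),c),None,fx=3.6,fy=3.6,interpolation=cv2.INTER_CUBIC)
cv2.imwrite("pics/c8.png",np.hstack([f(a,(310,215)),f(s,(254,220))])[:,:,::-1])
E
```

```text
t 30.6 pos [608.7 -49.3 202.4] rpy [1.7994e+02 5.0000e-02 7.6680e+01] F [-0.4 -0.6 -3.9] w 10.8
  -> (607.0, -49.5, 172.5, 76.65) travel [-0.05 -0.17  2.99] ang [0.1 0.1 0. ]
```

View pics/c8.png

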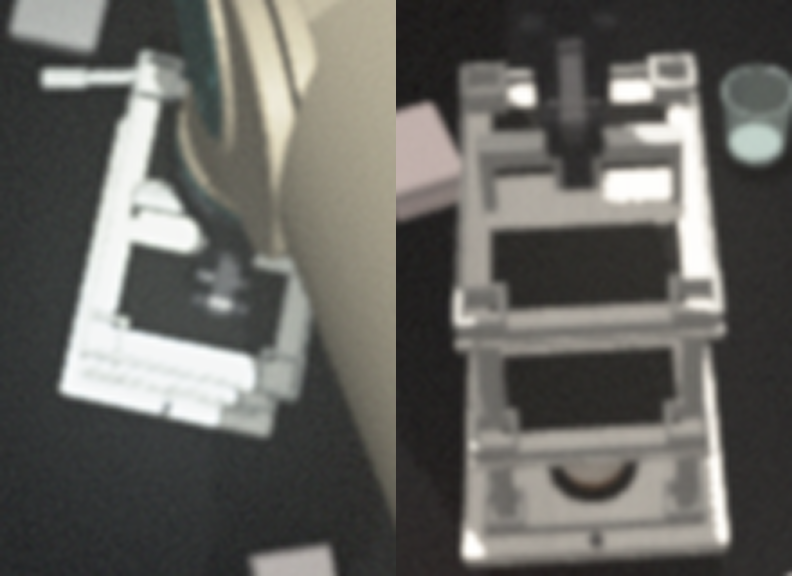

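```bash
python3 - <<'E'
from h import *
a=cv2.imread("pics/s6full.png");b=cv2.imread("pics/s8full.png")
# refine: project model points of sockets at expected pose for frames 6 and 8, overlay outlines
def pts(x,y,zb,yaw):
    c,s=np.cos(np.radians(yaw)),np.sin(np.radians(yaw));o=[]
    for sx in(-1,1):
        for sy in(-1,1):
            q=[(73*sx+11*i,48*sy+11*j) for i,j in((-1,-1),(1,-1),(1,1),(-1,1))]
            o.append([[x+c*u-s*v,y+s*u+c*v,zb-22] for u,v in q])
    return o
S=5;t=[]
for im,(x,y,z),cen in((a,(610.4,-48.7,131.3),(254,215)),(b,(608.7,-49.3,202.4),(254,200))):
    w,h=78,100;c=cv2.resize(cv2.getRectSubPix(im,(w,h),cen),None,fx=S,fy=S,interpolation=cv2.INTER_CUBIC)
    for q in pts(x,y,z+18.2,-13.35):
        uv=(proj("scene",q)-np.array(cen)+[(w-1)/2,(h-1)/2]+.5)*S-.5
        cv2.polylines(c,[np.round(uv).astype(int)],True,(0,0,255),1)
    t.append(c)
cv2.imwrite("pics/c9.png",np.hstack(t))
E
```

```text
(no output)
```

View pics/c9.png

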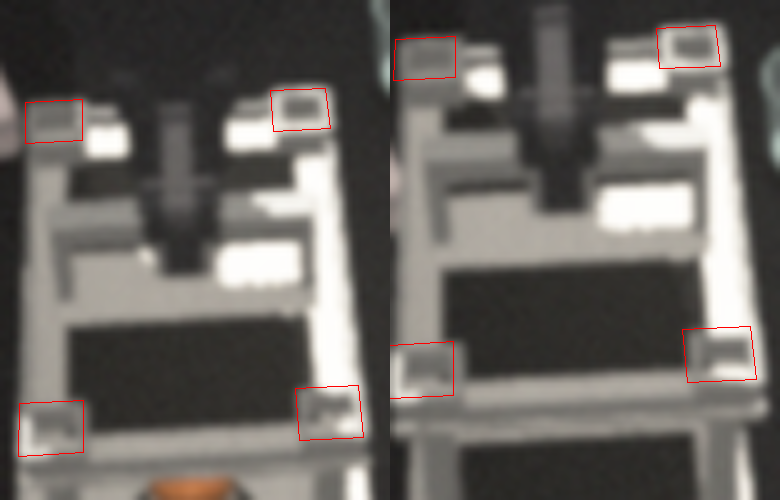

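```bash
python3 -m jog '{"angular":[[0,0,0],[0,0,0],[0,0,0],[0,0,0],[0,0,0]],"travel":[[-0.2,-0.1,0],[-0.2,-0.2,0.5],[-0.2,-0.2,1.1],[-0.2,-0.2,1.5],[-0.2,-0.2,1.6]],"fingers":[1,1,1,1,1]}'
python3 -m jog '{"angular":[[0,0,0],[0,0,0],[0,0,0],[0,0,0]],"travel":[[0,0,0.3],[0,0,0.6],[0,0,0.8],[0,0,0.8]],"fingers":[1,1,1,1]}'
python3 d.py 607 -49.5 172.7 76.65
```

```text
clock: 31.38
eef_pos: [605.4, -51.5, 184.7]
tool_rot: [-3.14, 0.002, 1.338]
force: [-0.2, -0.9, -4.0]
width: 10.8
clock: 31.88
eef_pos: [605.5, -51.5, 177.1]
tool_rot: [-3.14, 0.002, 1.338]
force: [0.6, 0.0, -4.1]
width: 11.0
t 31.9 pos [605.5 -51.5 177.1] rpy [-1.7994e+02  1.0000e-01  7.6640e+01] F [ 0.6  0.  -4.1] w 11.0
  -> (607.0, -49.5, 172.7, 76.65) travel [0.23 0.1  0.44] ang [-0.1  0.1 -0. ]
```

Free descent in the sockets; down the last 4–5 mm.

```bash
python3 -m jog '{"angular":[[0,0,0],[0,0,0],[0,0,0],[0,0,0]],"travel":[[0.1,0,0.2],[0.1,0.1,0.35],[0.1,0.1,0.45],[0.1,0.1,0.48]],"fingers":[1,1,1,1]}'
python3 -m jog '{"angular":[[0,0,0],[0,0,0],[0,0,0]],"travel":[[0,0,0],[0,0,0.05],[0,0,0.05]],"fingers":[1,1,1]}'
```

```text
clock: 32.38
eef_pos: [606.7, -50.8, 172.8]
tool_rot: [-3.141, 0.002, 1.338]
force: [-0.9, -0.9, 0.4]
width: 10.6
clock: 32.75
eef_pos: [606.8, -50.8, 172.7]
tool_rot: [-3.141, 0.002, 1.338]
force: [-3.0, -0.1, 5.9]
width: 10.7
```

```bash
python3 -m jog '{"angular":[[0,0,0],[0,0,0],[0,0,0],[0,0,0],[0,0,0]],"travel":[[0,0,0],[0,0,0],[0,0,0],[0,0,-4],[0,0,-8]],"fingers":[0.7,0.5,0.3,0.3,0.3]}'
python3 -m jog '{"angular":[[0,0,-10],[0,0,-20],[0,0,-30],[0,0,-40],[0,0,-50]],"travel":[[-3,0.4,0],[-6,0.8,0],[-10,1.2,0],[-14,1.8,0],[-18,2.5,0]],"fingers":[0.3,0.3,0.3,0.3,0.3]}'
python3 d.py 599 -253.7 120 166.65
```

```text
clock: 33.38
eef_pos: [606.7, -50.7, 252.4]
tool_rot: [-3.14, 0.002, 1.338]
force: [1.1, -0.7, -0.8]
width: 59.7
clock: 34.0
eef_pos: [589.5, -232.9, 252.2]
tool_rot: [-3.14, 0.001, 2.216]
force: [-0.0, 0.5, -0.0]
width: 59.6
t 34.0 pos [ 589.5 -232.9  252.2] rpy [-1.7991e+02  4.0000e-02  1.2697e+02] F [-0.   0.5 -0. ] w 59.6
  -> (599.0, -253.7, 120.0, 166.65) travel [-2.22 -0.47 13.22] ang [ -0.1   0.  -39.7]
```

```bash
python3 -m jog '{"angular":[[0,0,-10],[0,0,-20],[0,0,-30],[0,0,-39.7],[0,0,-39.7]],"travel":[[-1,-0.2,3],[-2.2,-0.5,7],[-2.2,-0.5,11],[-2.2,-0.5,13.2],[-2.2,-0.5,13.2]],"fingers":[0.3,0.3,0.3,0.3,0.3]}'
python3 -m jog '{"angular":[[0,0,0],[0,0,0]],"travel":[[0,0,0],[0,0,0]],"fingers":[0.3,0.3]}' >/dev/null
python3 d.py 599 -253.7 8 166.65
python3 - <<'E'
from h import *
s=get_image("scene");a=get_image("top")
f=lambda im,c:cv2.resize(cv2.getRectSubPix(im,(110,140),c),None,fx=3.6,fy=3.6,interpolation=cv2.INTER_CUBIC)
cv2.imwrite("pics/c10.png",np.hstack([f(s,(160,250)),f(s,(254,220))])[:,:,::-1])
E
```

```text
clock: 34.62
eef_pos: [597.2, -252.3, 118.1]
tool_rot: [-3.141, -0.005, 2.901]
force: [-0.6, 0.7, -0.8]
width: 59.9
t 34.9 pos [ 599.6 -252.5  121.8] rpy [-1.7988e+02  1.1000e-01  1.6625e+02] F [-0.1  0.1  0.6] w 60.0
  -> (599.0, -253.7, 8.0, 166.65) travel [ 0.05 -0.1  11.38] ang [-0.1  0.1 -0.4]
```

View pics/c10.png

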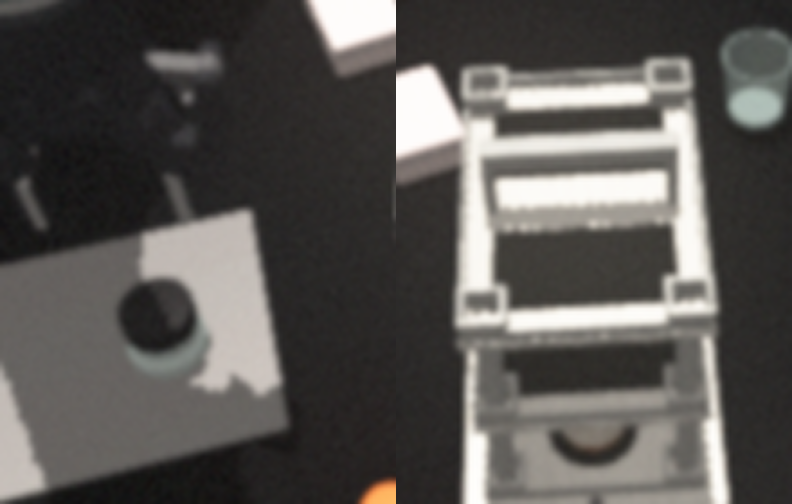

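```bash
python3 -m jog '{"angular":[[0,0,0],[0,0,0],[0,0,0],[0,0,0],[0,0,0]],"travel":[[0,0,4],[0,-0.1,7.5],[0,-0.1,10],[0,-0.1,11.3],[0,-0.1,11.3]],"fingers":[0.3,0.3,0.3,0.3,0.3]}'
python3 -m jog '{"angular":[[0,0,0],[0,0,0],[0,0,0],[0,0,0],[0,0,0]],"travel":[[0,0,0],[0,0,0],[0,0,0],[0,0,0],[0,0,0]],"fingers":[0.5,0.8,0.8,0.8,0.8]}'
python3 d.py 566.1 -40.6 230 166.65
```

```text
clock: 35.6
eef_pos: [598.1, -253.4, 7.1]
tool_rot: [-3.14, -0.001, 2.903]
force: [0.1, 0.2, -0.1]
width: 59.7
clock: 36.22
eef_pos: [599.3, -253.8, 9.2]
tool_rot: [-3.14, 0.002, 2.903]
force: [-2.0, -0.1, 5.8]
width: 39.4
t 36.2 pos [ 599.3 -253.8    9.2] rpy [-1.7989e+02  1.0000e-01  1.6632e+02] F [-2.  -0.1  5.8] w 39.4
  -> (566.1, -40.6, 230.0, 166.65) travel [  8.23  19.89 -22.14] ang [-0.1  0.1 -0.3]
```

```bash
python3 -m jog '{"angular":[[0,0,0],[0,0,0],[0,0,0],[0,0,0],[0,0,-0.3]],"travel":[[0,0,-2],[0,0,-6],[0,0,-11],[0,0,-17],[0,0,-22]],"fingers":[0.8,0.8,0.8,0.8,0.8]}'
python3 -m jog '{"angular":[[0,0,0],[0,0,0],[0,0,0],[0,0,0],[0,0,0]],"travel":[[1.5,4,0],[3.5,9,0],[5.5,14,0],[7.5,18.5,0],[8.2,19.8,0]],"fingers":[0.8,0.8,0.8,0.8,0.8]}'
python3 -m jog '{"angular":[[0,0,0],[0,0,0]],"travel":[[0,0,0],[0,0,0]],"fingers":[0.8,0.8]}' >/dev/null
python3 d.py 566.1 -40.6 160.2 166.65
```

```text
clock: 36.85
eef_pos: [598.9, -253.0, 231.3]
tool_rot: [-3.14, 0.002, 2.909]
force: [-0.3, -0.3, -1.6]
width: 39.6
clock: 37.48
eef_pos: [563.9, -37.2, 228.9]
tool_rot: [3.141, 0.001, 2.915]
force: [-0.0, -0.6, -1.5]
width: 39.7
t 37.7 pos [564.8 -43.9 227.2] rpy [-1.7983e+02 -1.0000e-02  1.6649e+02] F [ 0.3 -0.4 -0.8] w 39.2
  -> (566.1, -40.6, 160.2, 166.65) travel [-0.05  0.37  6.7 ] ang [-0.2 -0.  -0.2]
```

```bash
python3 -m jog '{"angular":[[0,0,0],[0,0,0],[0,0,0],[0,0,0],[0,0,0]],"travel":[[0,0.3,1.5],[0,0.3,3.5],[0,0.3,5],[0,0.3,5.8],[0,0.3,6]],"fingers":[0.8,0.8,0.8,0.8,0.8]}'
python3 -m jog '{"angular":[[0,0,0],[0,0,0],[0,0,0]],"travel":[[0,0,0.2],[0,0,0.4],[0,0,0.4]],"fingers":[0.8,0.8,0.8]}'
python3 d.py 566.1 -40.6 160.2 166.65
```

```text
clock: 38.35
eef_pos: [564.9, -39.0, 166.3]
tool_rot: [-3.14, -0.002, 2.908]
force: [-0.2, 0.2, -0.5]
width: 39.2
clock: 38.72
eef_pos: [565.2, -38.8, 163.2]
tool_rot: [-3.14, -0.0, 2.908]
force: [-0.0, 0.2, -0.1]
width: 39.8
t 38.7 pos [565.2 -38.8 163.2] rpy [-1.7991e+02 -3.0000e-02  1.6664e+02] F [-0.   0.2 -0.1] w 39.8
  -> (566.1, -40.6, 160.2, 166.65) travel [-0.13 -0.15  0.3 ] ang [-0.1 -0.  -0. ]
```

```bash
python3 -m jog '{"angular":[[0,0,0],[0,0,0],[0,0,0]],"travel":[[0,-0.1,0.15],[0,-0.1,0.25],[0,-0.1,0.25]],"fingers":[0.8,0.8,0.8]}'
python3 -m jog '{"angular":[[0,0,0],[0,0,0]],"travel":[[0,0,0.05],[0,0,0.05]],"fingers":[0.8,0.8]}'
```

```text
clock: 39.1
eef_pos: [564.8, -39.8, 160.4]
tool_rot: [-3.14, -0.001, 2.908]
force: [0.3, -0.7, -0.7]
width: 39.2
clock: 39.35
eef_pos: [564.9, -39.8, 160.1]
tool_rot: [-3.14, -0.001, 2.908]
force: [-0.3, 1.0, -0.3]
width: 39.7
```

```bash
python3 -m jog '{"angular":[[0,0,0],[0,0,0]],"travel":[[0,0,0.1],[0,0,0.1]],"fingers":[0.8,0.8]}'
python3 -m jog '{"angular":[[0,0,0],[0,0,0]],"travel":[[0,0,0.1],[0,0,0.1]],"fingers":[0.8,0.8]}'
```

```text
clock: 39.6
eef_pos: [564.9, -39.7, 160.0]
tool_rot: [-3.139, -0.0, 2.908]
force: [-2.6, -0.3, 7.7]
width: 39.2
clock: 39.85
eef_pos: [565.0, -39.7, 159.9]
tool_rot: [-3.139, 0.0, 2.908]
force: [-4.3, -0.7, 14.0]
width: 39.2
```

Contact at the expected height (160). Release and retreat, then check.

```bash
python3 -m jog '{"angular":[[0,0,0],[0,0,0],[0,0,0],[0,0,0],[0,0,0]],"travel":[[0,0,-0.15],[0,0,-0.15],[0,0,-0.15],[0,0,-0.15],[0,0,-0.15]],"fingers":[0.8,0.6,0.45,0.3,0.3]}'
python3 -m jog '{"angular":[[0,0,0],[0,0,0],[0,0,0],[0,0,0],[0,0,0]],"travel":[[0,0,-2],[0,0,-6],[0,0,-11],[0,3,-12],[-1,9,-12]],"fingers":[0.3,0.3,0.3,0.3,0.3]}'
python3 -m jog '{"angular":[[0,0,0],[0,0,0],[0,0,0],[0,0,0],[0,0,0]],"travel":[[0,6,0],[0,12,0],[0,18,0],[0,24,0],[0,26,0]],"fingers":[0.3,0.3,0.3,0.3,0.3]}'
python3 - <<'E'
from h import *
s=get_image("scene");a=get_image("top");cv2.imwrite("pics/t11full.png",a[:,:,::-1])
f=lambda im,c:cv2.resize(cv2.getRectSubPix(im,(130,170),c),None,fx=3,fy=3,interpolation=cv2.INTER_CUBIC)
cv2.imwrite("pics/c11.png",np.hstack([f(a,(320,215)),f(s,(254,220))])[:,:,::-1])
E
```

```text
clock: 40.48
eef_pos: [564.8, -39.8, 159.2]
tool_rot: [-3.14, -0.001, 2.908]
force: [-0.4, 0.5, -0.3]
width: 59.7
clock: 41.1
eef_pos: [596.5, 43.0, 280.6]
tool_rot: [-3.138, 0.002, 2.902]
force: [0.9, -0.1, -0.3]
width: 60.0
clock: 41.72
eef_pos: [654.1, 304.2, 278.1]
tool_rot: [3.141, -0.003, 2.914]
force: [-0.2, -0.4, -0.7]
width: 59.7
```

View pics/c11.png

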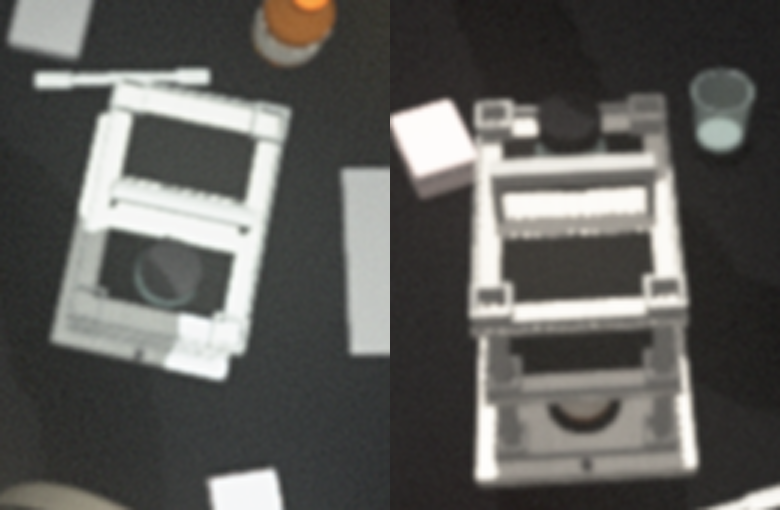

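```bash
python3 - <<'E'
import cv2,numpy as np
a=cv2.imread("pics/top0.png",0);b=cv2.imread("pics/t11full.png",0)
for n,(x,y,r) in dict(beaker=(241,288,18),vialbox=(338,304,22),timer=(272,136,20),spatula=(296,157,32),solv1=(215,140,22),solv2=(353,137,22),red=(131,205,45)).items():
    t=a[y-r:y+r,x-r:x+r].astype(np.float32);u=b[y-r:y+r,x-r:x+r].astype(np.float32)
    print(n,np.round(cv2.phaseCorrelate(t,u)[0],2))
E
```

```text
beaker [-59.23  27.35]
vialbox [0.71 0.22]
timer [-0.08  0.05]
spatula [-0.36 -0.12]
solv1 [0.57 0.39]
solv2 [0.55 0.48]
red [-14.82   7.48]
```

```bash
python3 -m jog '{"angular":[[0,0,0],[0,0,0],[0,0,0]],"travel":[[0,0,0],[0,0,0],[0,0,0]],"fingers":[0.3,0.3,0.3]}'; python3 -c "
from cell import *
print(finish_job())"
```

```text
clock: 42.2
eef_pos: [656.0, 296.9, 279.2]
tool_rot: [-3.14, -0.0, 2.906]
force: [0.7, 0.7, -0.2]
width: 59.8
the job is handed in; nothing more can be done
None
```

The job was done in the order asked and handed in at 42 s; no verdict was reported.

**Bottles:** They are swapped, with the tall one upright on the rear pad and the short one upright on the front pad. I checked this by camera before the frames covered them. The largest wrist force in the readings was 21 N, when the short bottle touched down.

**Frames:** I found two silver frames and left the red look-alike alone. Both are stacked on the base. Each descended freely into its sockets and made contact at the height worked out for fully seated, TCP 101.2 and 172.7 mm. The last pictures show the stack level.

**Jar:** There was one jar on the mat. It stands upright on the front half of the top deck; contact came at the expected height, and the last picture confirms it.

**Last checks:**
- **Unmoved:** The timer, spatula, vial box and both solvent bottles are within 0.8 px of where they started.
- **Inconclusive:** The top-view comparison gave large shifts for the beaker and the red frame, probably because the arm or its shadow was in view. The scene picture shows the beaker in its first position. I did not re-check the red frame; I never worked near it.
- **Budget:** I viewed 15 pictures, one over.

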